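# Take the tray of cemented soles out of the drying cabinet and hold it up level

## Task

The pair of half-soles in the drying cabinet is ready: swing the cabinet's mesh door wide open by its handle and leave it open, then lift the tray by its wooden grip, bring it right out of the cabinet, and finish still holding it by the grip, level and steady in the air, clear in front of the cabinet and at least 12 cm above the bench. Keep the tray level all the way so that both soles stay lying in it, and leave the two glue bottles, the hammer and the shoe where they are.

Things in the scene. Friction and masses are not known exactly. Their poses are not given: they have to be found in the camera images.
- cabinet: Fixed bench-top drying cabinet: green steel frame, wire-mesh back, roof and left side, pale steel right side. 180 mm deep (x), 250 wide (y), 350 high. Origin: centre of its underside, on the bench. Its -x axis points out of the front, where the door is; +y is its left seen from the front. Floor inside 18 mm above the bench. A black fan stands 26 mm out of the right wall (y -125 to -151 mm).
- opening (a point): Middle of the cabinet's front sill, on its top, in the front plane: 90 mm in front of the cabinet's origin, 28 mm above the bench (the sill stands 10 mm over the inner floor and is 6 mm thick). The opening above it is 222 mm wide and clear up to 336 mm above the bench. Axes as the cabinet's.
- door (a joint): Door angle in rad: 0 shut, grows as it opens, up to 1.95; starts ajar (0 to 0.4). Door 246 mm wide, 322 high, 12 thick, 0.7 kg, green frame and wire mesh, hinged on the cabinet's left (+y) edge, vertical axis; it swings out of the front, clockwise seen from above. No latch, no spring: light friction, it stays where it is left. Past a right angle it leaves the opening wholly free.
- door_hinge (a point): Point on the door's vertical hinge axis, at the same height as door_handle (320 mm above the bench). 97 mm in front of the cabinet's middle and 123 mm to its left.
- door_handle (a point): The door's handle, a vertical round steel bar, 10 mm thick, from 218 to 328 mm above the bench, a stud at each end; its axis is 35 mm in front of the door's face, 226 mm across the door from the hinge axis. The point is the grip point on that axis, 320 mm above the bench, 8 mm below the upper stud's middle. Turns with the door: its -x points out of the face, its y to the hinge.
- tray: Aluminium tray, 122 mm (x) by 170 mm (y), rim 16 mm high, walls and floor 3 mm, 0.3 to 0.6 kg, standing loose on the cabinet's floor. Origin: centre of its underside. A bow handle runs over its middle along its own x axis: a strap (3 mm thick, 14 wide) at the middle of the front and back rims, a wooden grip on top.
- tray_grip (a point): Centre of the tray's wooden grip, straight above the tray's centre of mass: a bar 122 mm long (tray x), 18 wide (tray y), 22 high, centre 76 mm above the tray's underside. Axes as the tray's. In the cabinet it can be reached through the open front, gripper tilted 40 to 45 degrees, fingers closing along the tray's y.
- sole_left: Black rubber half-sole, 102 mm long (x), 72 wide (y), 6 thick, 45 g, with a tan cemented face on top, lying loose in the left (+y) half of the tray, its centre about 40 mm from the tray's middle. Origin: centre of its underside, 3 mm above the tray's underside.
- sole_right: The other half-sole of the pair, mirrored, in the right (-y) half of the tray.
- glue_yellow: White glue bottle, 64 x 84 x 90 mm, with a yellow cone nozzle, 192 mm high in all, 0.45 kg, standing close to the cabinet's right, level with its front half. Origin: centre of its underside. Not to be disturbed.
- glue_blue: The same bottle with a blue nozzle, standing to the cabinet's right, beside its rear. Not to be disturbed.
- hammer: Hammer, 250 mm long, wooden handle 26 mm thick and steel head, lying on the bench farther to the right, beyond the shoe. Origin: its middle, on the bench. Not to be disturbed.
- shoe: Black leather shoe, 273 mm long, 92 wide, 90 high, standing on the bench to the right of the bottles. Origin: centre of its underside. Not to be disturbed.
Mind the look-alikes: they are no part of the job. What is shaped like the sole_right but blue is not meant. Leave any orange look-alike of the sole_left alone.

How it is judged:
On the way, in this order (a step that is already met when the one before it is completed fails the run):
1. the door is pulled open by its handle (gripper at the handle and in contact, door past 0.5 rad) (value of joint door above 0.5 rad and distance between the grasp point and door_handle below 0.08 m and contact force between the fingers and cabinet above 0.5 N), for 0.1 s.
2. the door is wide open (more than 75 degrees) (value of joint door above 1.31 rad), for 0.2 s.
3. the tray is lifted clear of the cabinet's floor, held by its grip (z of tray in the frame of cabinet above 0.026 m and contact force between tray and cabinet below 0.2 N and contact force between the fingers and tray above 1 N and distance between the grasp point and tray_grip below 0.07 m), for 0.2 s.
At the end, for the whole second after the job is handed in: The gripper alone carries the tray by its grip (TCP within 70 mm of its centre), underside over 115 mm above the bench, centre over 155 mm in front of the cabinet's middle, level within 0.10 rad, at rest; both soles lie flat in it, side by side; the door is open over 1.31 rad (height (world z) of tray above 0.115 m and x of tray in the frame of cabinet below -0.155 m and angle between tray's own z axis and vertical below 0.1 rad and linear speed of tray below 0.02 m/s and angular speed of tray below 0.1 rad/s and contact force between the fingers and tray above 1 N and contact force between tray and cabinet below 0.2 N and contact force between tray and glue_yellow below 0.2 N and contact force between tray and glue_blue below 0.2 N and contact force between tray and hammer below 0.2 N and contact force between tray and shoe below 0.2 N and value of joint door above 1.31 rad and z of sole_left in the frame of tray between 0 and 0.0075 m and z of sole_right in the frame of tray between 0 and 0.0075 m and horizontal distance between each of sole_left, sole_right and tray below 0.06 m and distance between the grasp point and tray_grip below 0.07 m); the arm keeps its last pose, push and grip.
It fails at once if the tray tips more than 15 degrees (angle between tray's own z axis and vertical above 0.26 rad).
It fails at once if a glue bottle, the hammer or the shoe is moved by more than 20 mm (distance of any of glue_yellow, glue_blue, hammer, shoe from where it was at the start of the episode above 0.02 m).
It fails at once if a glue bottle is tipped (angle between any of glue_yellow, glue_blue's own z axis and vertical above 0.3 rad).
It also fails if it takes over 61 s, if anything falls off the work surface, if the arm or the gripper's body presses on something with over 40 N, if the wrist force passes 120 N, or if a joint passes its speed limit or range.

## Robot

A 7-joint arm with a two-finger parallel gripper is mounted at the origin on the work surface. World frame = base frame: x ahead of the robot, y to its left, z up, the work surface at z = 0. Lengths are in m, angles in rad, forces in N, time in s.
With the tool pointing down it reaches from about 0.375 to 0.925 m from the base axis. Payload 3.1 kg.
Tool frame: the origin (TCP) lies between the finger pads, 19 mm behind the fingertips; this is the grasp point; z points along the fingers, y is the line along which they close (so a half turn about z gives the same grasp; the last joint's range is limited). The gripper opens to 85 mm and grips with 20 to 120 N. Pads are 22 mm wide; open, the fingers measure 114 mm over their backs; the gripper's body (76 mm by 85 mm) begins 54 mm behind the grasp point. The pads swing forward as they close: fully open they stand 13 mm farther back than shut.
Start: joints at [-1.423, 0.383, 0.044, 1.598, -0.018, 1.161, -0.05], TCP at [0.158, 0.63, 0.25] pointing down, gripper open.
Joint ranges: [-2.61, 2.61], [-0.41, 2.15], [-1.48, 1.57], [0, 2.5], [-1.57, 4.71], [0.05, 1.97], [-2.85, 2.85]. Speed limits (rad/s): [2.79, 2.79, 3.14, 3.14, 3.14, 3.14, 3.14].

## Interface

Orientations are given as a unit quaternion [w, x, y, z].
In Python, from rig import arm, optics gives the robot as it stands.
- The arm moves only by the shell command python3 -m handwheel 'ROWS'. ROWS is JSON, a list of rows, each a list of 7 numbers: the shift along the tool's x, y, z in m, then the turn, a rotation vector about the tool's x, y, z in units of 6 degrees (1.0 is 6 degrees), then the opening, from 0 (shut) to 1 (fully open). In form: [[tx, ty, tz, rx, ry, rz, claw], ...]. A call has 1 to 12 rows; each row shifts and turns the commanded pose from where the row before left it, along the tool's axes as they then stand; what a row does not reach is not made up. A row lasts 1/10 s, in which the tool goes at most 50 mm and 8.59 degrees, less where a joint would pass 70% of its speed; a pose out of reach is approached as far as the arm can. A call is refused whole if a number of a shift passes 0.05 or a number of a turn 1, either way. A call with a gripper value outside its range is refused whole. The fingers move at their own pace and stop on an object; the grip force is fixed at half the most. Time passes only in rows, so rows that do not move let the fingers close. It gives the time, the measured TCP pose, the force, the opening and the grip force at its end, in the units of the state.
- arm.state(): the state, without advancing time (a new reading comes with each control period).
- optics.read_camera(name): name is "scene" or "top"; returns the picture (420x560x3 uint8, red, green, blue); there is no depth.
- optics.camera_model(name): a dict with "fovy" (degrees; the focal length in pixels is half the picture's height over the tangent of half this angle, whatever the lens; pixels are square), "cx", "cy" (the principal point, pixels), "k1" (the pictures are not rectified: a ray, as slopes to the right and down, at radius r is drawn at 1 + k1 r^2 times it, then the intrinsics apply), "cam_to_world" (4x4, takes a point from camera to world coordinates). Camera axes: x right, y up, looking along -z (the intrinsics and any distortion apply to the point x, -y, -z); pixel columns grow to the right and rows downward; lengths in m; the calibration is good to about 2 mm. A picture is of the moment at which its call begins. camera_model takes no time and is no camera call.
- arm.sign_off(): hands the job in; it is judged then, once.
Trained networks look in the newest picture that a camera, given by its name, has taken for a name from the list of things; names that differ only in an ending like _2 or _b are one class to them, and where a whole thing is asked for, a point or a joint stands for the part that bears it (a point fixed in the world has none). Each returns a list of dicts, best first, with "confidence" (0 to 1); they miss things now and then, are a little off and sometimes report something else, mostly with a low value. They report only what shows in the picture. A call takes as long as a camera call. They do not tell look-alikes from the thing itself.
- optics.cut_out(camera, label): "mask" (420x560 bool, what is visible of it) and "bbox" ([left, top, width, height] in pixels, round what is visible of it).
The state is a dict: "time": time; "joint_positions": joint angles; "joint_velocities": joint speeds; "tau": joint torques, N m; "eef_pos": TCP position; "eef_rot": TCP orientation; "wrist_force": force on the tool from outside, world axes, zero at the start; "ft_torque": the same for the moment, N m; "grip_width": finger opening in m; "grip_force": force on a finger pad.
Only numpy, scipy, OpenCV 4.12 (cv2) and the standard library are available. Lean on these libraries where they do the work, as an engineer would, in place of code of your own. Each camera call takes 0.05 s, during which the arm holds its last target. There are 200 camera calls.

## Working session

There is one attempt and no reset: what is moved stays moved. The work goes in short steps, Python scripts to look and compute and a shell command to move; the robot and the scene stay as the last step left them, time stands still between calls to the robot, and variables do not carry over. Pictures are saved under pics/ and viewed, at most 10 in all, crops included, and the job is handed in when it is done.

```bash
mkdir -p pics
cat > h.py <<'E'
import numpy as np, cv2
from rig import arm, optics
from scipy.spatial.transform import Rotation as R
def rot(q): return R.from_quat([q[1],q[2],q[3],q[0]])
def snap(c,f,s=1.0,crop=None):
    im=optics.read_camera(c)
    if crop: x,y,w,h=crop; im=im[y:y+h,x:x+w]
    im=cv2.resize(im,None,fx=s,fy=s,interpolation=cv2.INTER_CUBIC)
    cv2.imwrite('pics/'+f,im[:,:,::-1])
def K(m):
    f=210/np.tan(np.radians(m['fovy'])/2)
    return np.array([[f,0,m['cx']],[0,f,m['cy']],[0,0,1.]]),np.array([m['k1'],0,0,0,0.])
def proj(c,P):
    m=optics.camera_model(c);k,d=K(m);T=np.linalg.inv(np.array(m['cam_to_world']))
    P=np.atleast_2d(P)@T[:3,:3].T+T[:3,3]; s=np.c_[P[:,0]/-P[:,2],-P[:,1]/-P[:,2]]
    r=(s**2).sum(1,keepdims=True); s=s*(1+m['k1']*r)
    return s*k[0,0]+[m['cx'],m['cy']]
def onz(c,uv,z):
    m=optics.camera_model(c);k,d=K(m);T=np.array(m['cam_to_world'])
    s=cv2.undistortPoints(np.array(uv,float).reshape(-1,1,2),k,d).reshape(-1,2)
    r=np.c_[s[:,0],-s[:,1],-np.ones(len(s))]@T[:3,:3].T
    return T[:3,3]+r*((z-T[2,3])/r[:,2:])
E
python3 - <<'E'
from h import *
for c in ('scene','top'):
    snap(c,c+'0.png',1.4)
    m=optics.camera_model(c);print(c,m['fovy'],m['k1'],np.round(m['cam_to_world'],3).tolist())
    for l in ('cabinet','door','door_handle','tray','tray_grip','sole_left','sole_right','glue_yellow','glue_blue','shoe','hammer'):
        print(l,[(round(d['confidence'],2),d['bbox']) for d in optics.cut_out(c,l)][:3])
print(arm.state())
E
```

```text
scene 57.41951773641388 -0.049357274537322145 [[0.172, 0.935, -0.311, 0.23], [-0.985, 0.164, -0.053, -0.166], [0.001, 0.315, 0.949, 1.211], [0.0, 0.0, 0.0, 1.0]]
cabinet [(0.96, [220.7, 87.0, 120.5, 153.0])]
door [(0.7, [218.0, 126.9, 42.9, 118.1])]
door_handle [(0.94, [218.0, 125.1, 43.9, 116.7]), (0.3, [256.7, 164.1, 25.4, 23.3])]
tray [(0.8, [250.0, 159.9, 44.1, 60.6])]
tray_grip [(0.79, [249.2, 158.9, 44.8, 57.0])]
sole_left [(0.66, [189.3, 138.0, 27.3, 15.4]), (0.47, [259.2, 161.5, 31.0, 29.7])]
sole_right [(0.84, [236.0, 270.0, 32.1, 19.5])]
glue_yellow [(0.78, [310.3, 231.5, 27.8, 31.9])]
glue_blue [(0.8, [327.4, 193.3, 37.3, 37.2])]
shoe [(0.62, [341.0, 225.2, 76.0, 58.8])]
hammer [(0.77, [355.7, 270.7, 63.0, 71.5])]
top 43.717384675598844 -0.11295250086520402 [[-0.03, 0.993, -0.113, 0.405], [-1.0, -0.03, 0.004, -0.093], [0.001, 0.113, 0.994, 1.653], [0.0, 0.0, 0.0, 1.0]]
cabinet [(0.9, [209.9, 89.3, 121.8, 145.3])]
door []
door_handle [(0.86, [212.3, 146.1, 53.5, 85.7]), (0.56, [333.2, 166.3, 33.3, 35.3])]
tray [(0.97, [242.5, 141.5, 61.1, 57.6]), (0.67, [270.6, 162.8, 33.4,
[... 648 characters left out ...]
': array([-1.42282322,  0.38291863,  0.04390065,  1.59792019, -0.01786211,
        1.16119216, -0.04992379]), 'joint_velocities': array([ 0.0007887 , -0.00181744,  0.00168238, -0.00029399, -0.00108067,
       -0.00033558,  0.0008537 ]), 'tau': array([-1.97907088e-04, -4.33448946e+01,  1.02265175e+00, -2.49924284e+01,
        1.03757379e-02,  1.72155243e-03, -4.46908345e-06]), 'eef_pos': array([0.15813796, 0.63046417, 0.24994778]), 'eef_rot': array([ 5.29108397e-06,  1.22559455e-01,  9.92461173e-01, -2.34371751e-05]), 'wrist_force': array([ 0.25738864, -0.80154114, -0.02311815]), 'ft_torque': array([-0.02956564,  0.02814684,  0.00568765]), 'grip_force': 0.0, 'grip_width': 0.08549353990205287}
```

Run:
```python
from h import *
snap('scene','s1.png',3,(170,75,260,200))
snap('top','t1.png',3,(165,85,260,200))
```

```text
(no output)
```

View pics/scene0.png

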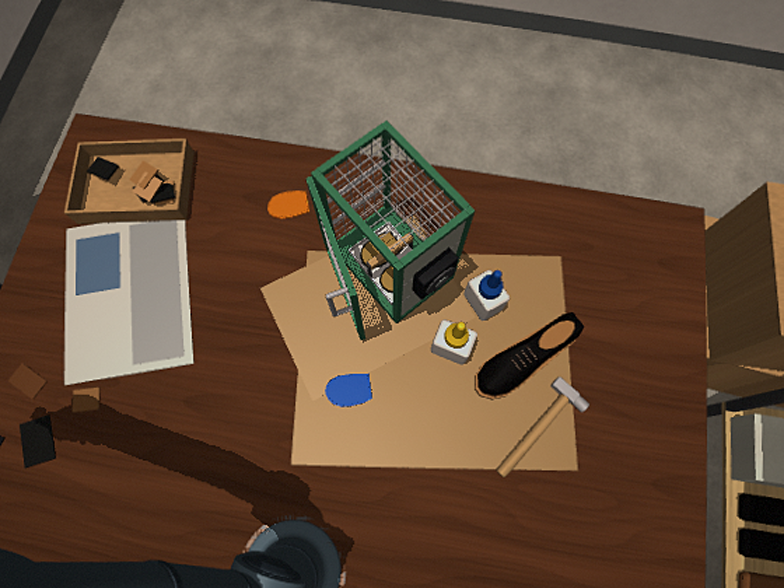

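View pics/s1.png

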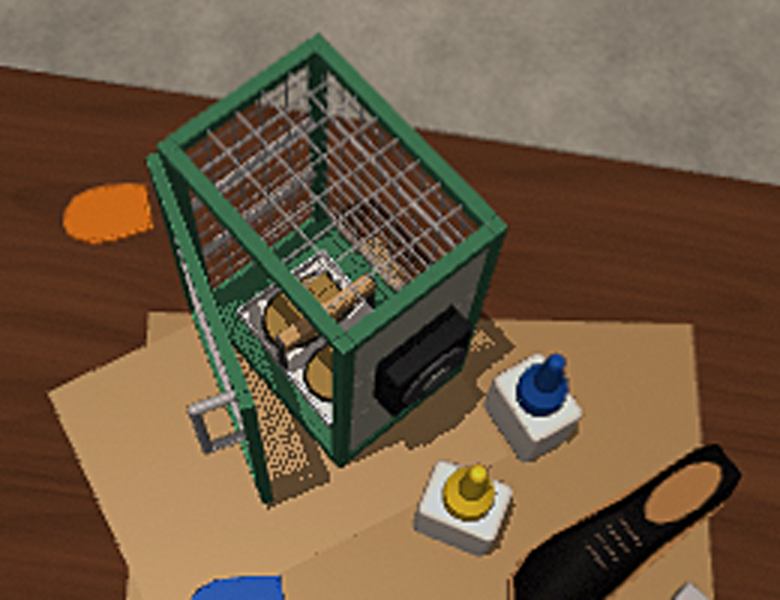

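View pics/t1.png

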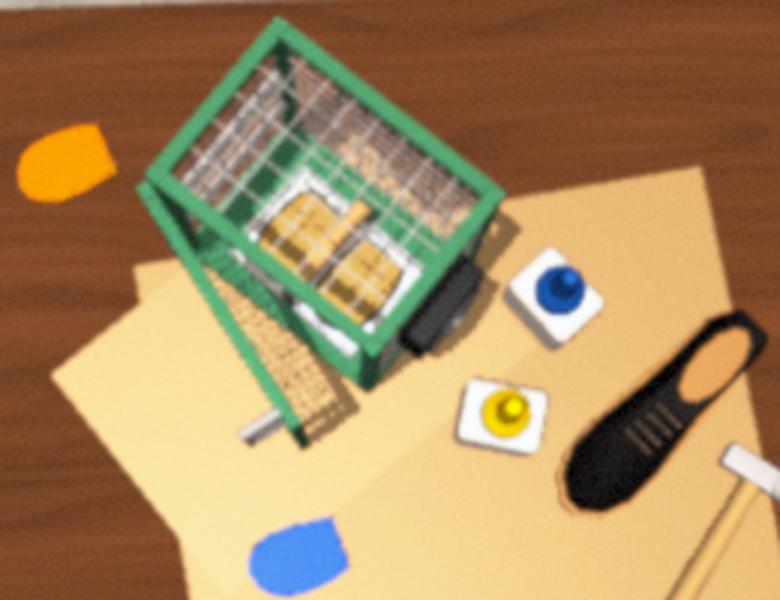

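The pictures show the cabinet with its roof corners in top (165+px/3, 85+py/3) at FL (215,143), FR (288,202), BL (258,92), BR (333,150). The door is ajar, with its handle bar at about (247,230) in top. Sole candidates:
- Orange, top (187,140): on the bench.
- Blue, top (264,270): on the bench.
- Tan pair, top (265,161) and (286,178): inside the tray. These are the ones meant, since they are black and tan and lie in the tray.

```bash
cat > fit.py <<'E'
from h import *
from scipy.optimize import least_squares
t=lambda p:(165+np.array(p)/3.,) [0]+np.array([0,-80.])  # 165+,85+
s=lambda p:np.array(p)/3.+[170,75.]
Pc=np.array([[-.09,.125,.35],[-.09,-.125,.35],[.09,.125,.35],[.09,-.125,.35]])
def c2w(P,q): 
    c,s_=np.cos(q[2]),np.sin(q[2]);P=np.atleast_2d(P)
    return np.c_[q[0]+c*P[:,0]-s_*P[:,1],q[1]+s_*P[:,0]+c*P[:,1],P[:,2]]
def handle(th,z=.32,x=-.041,y=-.226):  # in cabinet frame; door local -x out
    # clockwise from above: rotate by -th about hinge
    c,s_=np.cos(-th),np.sin(-th); return np.array([-.097+c*x-s_*y,.123+s_*x+c*y,z])
E
python3 - <<'E'
from fit import *
ut=np.array([[150,175],[370,352],[280,20],[503,195]])/3.+[165,85]
us=s([[160,148],[345,350],[318,37],[505,230]])
f=lambda q:np.r_[(proj('top',c2w(Pc,q))-ut).ravel(),(proj('scene',c2w(Pc,q))-us).ravel()]
b=[least_squares(f,[.75,0,y0]) for y0 in (-.7,.7,0,-2)]
r=min(b,key=lambda r:r.cost);q=r.x;print(q,r.cost,np.round(r.fun,1))
# door: handle bar top stud outer end, door free top edge
vt=np.array([[246,436]])/3.+[165,85]; vs=s([[193,408],[207,450]])
g=lambda a:np.r_[(proj('top',c2w(handle(a[0],.326),q))-vt).ravel(),(proj('scene',c2w([handle(a[0],.326),handle(a[0],.220)],q))-vs).ravel()]
for x in (-.041,-.047,-.035):
    d=least_squares(lambda a:np.r_[(proj('top',c2w(handle(a[0],.326,x),q))-vt).ravel(),(proj('scene',c2w([handle(a[0],.326,x),handle(a[0],.220,x)],q))-vs).ravel()],[.3]);print(x,d.x,d.cost,np.round(d.fun,1))
# alternative interpretations of grip ends
for nm,e in (('top',np.array([[325,268],[360,208]])/3.+[165,85]),('scene',s([[285,335],[368,288]]))):
    w=onz(nm,e,.018+.087);m=w.mean(0);print(nm,w.round(3).tolist(),np.linalg.norm(w[0]-w[1]),np.degrees(np.arctan2(*(w[1]-w[0])[1::-1])))
for n,z in (('glue_yellow',.09),('glue_blue',.09)):
    for c in('top','scene'):
        optics.read_camera(c);o=[o for o in optics.cut_out(c,n)]
        b=o[0]['bbox'];print(n,c,onz(c,[b[0]+b[2]/2,b[1]+b[3]/2],.07).round(3))
print('handle w',c2w(handle(d.x[0]),q),'hinge',c2w([-.097,.123,.32],q))
E
```

```text
[ 0.70372334 -0.08630677 -0.7098844 ] 12.927570271864276 [-1.9 -0.   1.2  2.3 -0.5 -1.3  1.3 -0.1 -1.1 -1.2 -0.7  1.9  0.5 -1.6
  1.4 -0.8]
-0.041 [0.32100093] 1.3572540529669352 [-0.8 -0.4  0.5  0.8  0.1 -1. ]
-0.047 [0.29536307] 1.3522025957669979 [-0.6 -0.   0.6  1.3  0.2 -0.6]
-0.035 [0.34687014] 1.821695264267447 [-1.  -0.8  0.4  0.5  0.  -1.3]
top [[0.675, -0.082, 0.105], [0.735, -0.119, 0.105]] 0.07045485710433821 -31.54400969405925
scene [[0.658, -0.047, 0.105], [0.725, -0.123, 0.105]] 0.10143659192525854 -48.51872612183007Traceback (most recent call last):
  File "<stdin>", line 18, in <module>
IndexError: list index out of range
```

```bash
cat > ov.py <<'E'
from fit import *
def overlay(q,th,tr,fn):
    outs=[]
    for c,(x,y) in (('top',(208,86)),('scene',(215,82))):
        im=cv2.resize(optics.read_camera(c)[y:y+165,x:x+130],None,fx=3,fy=3,interpolation=cv2.INTER_CUBIC)[:,:,::-1].copy()
        def ln(P,col,close=True):
            p=((proj(c,P)-[x,y]+.5)*3*8).astype(int); cv2.polylines(im,[p.reshape(-1,1,2)],close,col,1,cv2.LINE_AA,3)
        o=[0,1,3,2]; ln(c2w(Pc[o],q),(0,0,255)); B=Pc[o].copy();B[:,2]=0; ln(c2w(B,q),(0,0,255))
        d=lambda a,b,z:handle(th,z,a,b)
        ln(c2w([d(-.006,0,.336),d(-.006,-.246,.336),d(-.006,-.246,.014),d(-.006,0,.014)],q),(255,0,255))
        ln(c2w([d(-.006,-.226,.328),d(-.041,-.226,.328),d(-.041,-.226,.218),d(-.006,-.226,.218)],q),(255,255,0),False)
        if tr is not None:
            ln(c2w([[-.061,-.085,.034],[.061,-.085,.034],[.061,.085,.034],[-.061,.085,.034]],tr),(255,0,0))
            ln(c2w([[-.061,-.009,.105],[.061,-.009,.105],[.061,.009,.105],[-.061,.009,.105]],tr),(0,255,255))
        outs.append(im)
    cv2.imwrite('pics/'+fn,np.hstack(outs))
E
python3 - <<'E'
from ov import *
q=np.array([.7037,-.0863,-.71]);overlay(q,.32,np.array([.692,-.088,-.71]),'ov1.png')
E
```

```text
(no output)
```

View pics/ov1.png

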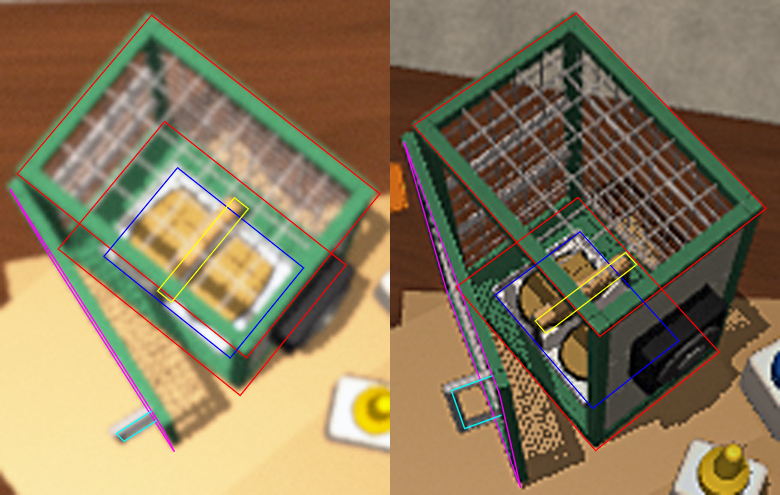

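The overlay fits to about 2 px. The tray outline and grip (yellow) match in both views. The actual handle lies about 2 raw px (5 mm) left of the model. Next I work out the handle point.

Run:
```python
from fit import *
q=np.array([.7037,-.0863,-.71])
print(onz('top',np.array([116,434])/3.+[207.5,85.5],.328), onz('scene',np.array([449-390,389])/3.+[214.5,81.5],.328),onz('scene',np.array([459-390,428])/3.+[214.5,81.5],.218))
for th in (.3,.34,.38,.5,.9,1.3,1.7): print(th,c2w(handle(th),q).round(4),'dooryaw deg',np.degrees(q[2]-th).round(1))
```

```text
[[ 0.49462012 -0.01087103  0.328     ]] [[ 0.49620174 -0.00926299  0.328     ]] [[ 0.49481274 -0.00630648  0.218     ]]
0.3 [[ 0.4971 -0.0153  0.32  ]] dooryaw deg -57.9
0.34 [[ 0.4939 -0.0067  0.32  ]] dooryaw deg -60.2
0.38 [[0.491 0.002 0.32 ]] dooryaw deg -62.5
0.5 [[0.4844 0.0288 0.32  ]] dooryaw deg -69.3
0.9 [[0.4861 0.12   0.32  ]] dooryaw deg -92.2
1.3 [[0.5232 0.2034 0.32  ]] dooryaw deg -115.2
1.7 [[0.5898 0.2658 0.32  ]] dooryaw deg -138.1
```

```bash
cat > go.py <<'E'
import sys
from h import *
# usage: go.py x y z  [yawdeg of tool y] [tilt deg] -> delta in tool frame and rotvec in units (tool frame)
def go(p,yyaw=None,tilt=0):
    s=arm.state();Rt=rot(s['eef_rot']);d=Rt.inv().apply(np.array(p)-s['eef_pos'])
    print('pos',s['eef_pos'].round(4),'j',s['joint_positions'].round(2),'F',s['wrist_force'].round(1),'w',round(s['grip_width'],4),'gf',round(s['grip_force'],1))
    print('axes x',Rt.as_matrix()[:,0].round(3),'y',Rt.as_matrix()[:,1].round(3),'z',Rt.as_matrix()[:,2].round(3))
    print('tool shift',d.round(4),'norm',np.linalg.norm(d).round(3))
    if yyaw is not None:
        a=np.radians(yyaw);b=np.radians(tilt);y=np.array([np.cos(a),np.sin(a),0])
        h=np.array([np.sin(a),-np.cos(a),0])  # heading = yyaw-90
        z=np.cos(b)*np.array([0,0,-1.])+np.sin(b)*h;x=np.cross(y,z)
        T=R.from_matrix(np.c_[x,y,z]);rv=(Rt.inv()*T).as_rotvec(degrees=True)/6
        print('turn units',rv.round(3),'world rot seq: about world')
if __name__=='__main__':
    v=[float(a) for a in sys.argv[1:]];go(v[:3],*v[3:])
E
python3 -m handwheel '[[-0.027,-0.03,-0.012,0,0,0,1],[-0.027,-0.03,-0.012,0,0,0,1],[-0.027,-0.03,-0.012,0,0,0,1],[-0.027,-0.03,-0.012,0,0,0,1],[-0.027,-0.03,-0.012,0,0,0,1],[-0.027,-0.03,-0.012,0,0,0,1],[-0.027,-0.03,-0.012,0,0,0,1],[-0.027,-0.03,-0.012,0,0,0,1],[-0.027,-0.03,-0.012,0,0,0,1],[-0.027,-0.03,-0.012,0,0,0,1],[-0.027,-0.03,-0.012,0,0,0,1],[-0.027,-0.03,-0.012,0,0,0,1]]'; python3 go.py .495 -.009 .40 30.4
```

```text
time: 2.7
eef_pos: [0.3854, 0.2007, 0.3947]
eef_rot: [0.0, 0.123, 0.992, 0.001]
wrist_force: [0.8, -0.3, 0.8]
grip_width: 0.0856
grip_force: 0.0
pos [0.3854 0.2007 0.3947] j [-1.01 -0.17  0.39  1.9   0.06  1.4   0.68] F [ 0.8 -0.3  0.8] w 0.0856 gf 0.0
axes x [-0.97   0.243 -0.   ] y [0.243 0.97  0.001] z [ 0.001  0.001 -1.   ]
tool shift [-0.1574 -0.1767 -0.0054] norm 0.237
turn units [ 1.200e-02 -2.000e-03  7.585e+00] world rot seq: about world
```

```bash
python3 -m handwheel '[[-0.0262,-0.0295,-0.001,0,0,0,1],[-0.0262,-0.0295,-0.001,0,0,0,1],[-0.0262,-0.0295,-0.001,0,0,0,1],[-0.0262,-0.0295,-0.001,0,0,0,1],[-0.0262,-0.0295,-0.001,0,0,0,1],[-0.0262,-0.0295,-0.001,0,0,0,1]]'; python3 -m handwheel '[[0,0,0,0,0,0.95,1],[0,0,0,0,0,0.95,1],[0,0,0,0,0,0.95,1],[0,0,0,0,0,0.95,1],[0,0,0,0,0,0.95,1],[0,0,0,0,0,0.95,1],[0,0,0,0,0,0.95,1],[0,0,0,0,0,0.95,1],[0,0,0,0,0,0,1],[0,0,0,0,0,0,1]]'; python3 go.py .495 -.009 .32 30.4
python3 - <<'E'
from h import *
a=optics.read_camera('scene')[100:260,190:320];b=optics.read_camera('top')[100:260,190:320]
cv2.imwrite('pics/g1.png',cv2.resize(np.hstack([a,b]),None,fx=3,fy=3,interpolation=2)[:,:,::-1])
E
```

```text
time: 3.3
eef_pos: [0.4947, -0.0091, 0.4004]
eef_rot: [0.0, 0.123, 0.992, 0.001]
wrist_force: [0.3, 0.6, -0.4]
grip_width: 0.0852
grip_force: 0.0
time: 4.3
eef_pos: [0.4942, -0.0076, 0.4001]
eef_rot: [0.0, 0.497, 0.868, 0.0]
wrist_force: [-0.4, 0.1, 1.0]
grip_width: 0.0856
grip_force: 0.0
pos [ 0.4942 -0.0076  0.4001] j [-0.79 -0.06  0.7   1.78  0.04  1.4   0.44] F [-0.4  0.1  1. ] w 0.0856 gf 0.0
axes x [-0.506  0.862  0.   ] y [0.862 0.506 0.   ] z [ 0.  0. -1.]
tool shift [-0.0016 -0.      0.0801] norm 0.08
turn units [ 0.003 -0.001  0.005] world rot seq: about world
```

View pics/g1.png

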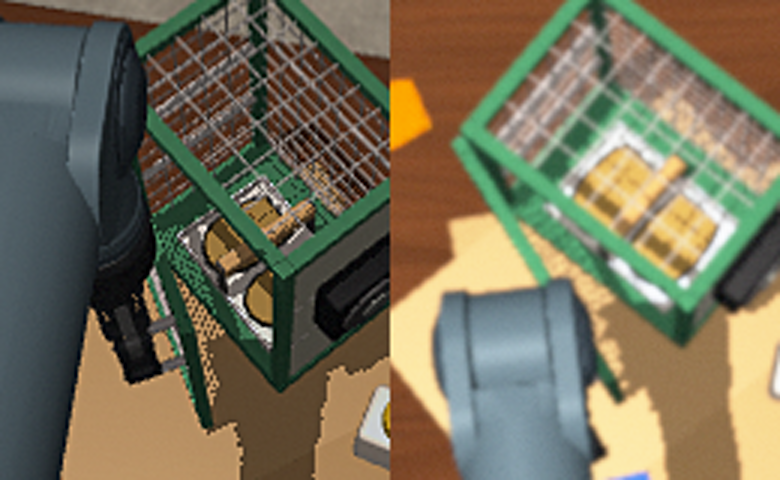

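The gripper hangs straight over the handle (studs visible at about (165,325) and (170,365) in the left crop). I go down and close.

```bash
python3 -m handwheel '[[0,0,0.02,0,0,0,1],[0,0,0.02,0,0,0,1],[0,0,0.02,0,0,0,1],[0,0,0.014,0,0,0,1],[0,0,0.004,0,0,0,1],[0,0,0,0,0,0,1]]';python3 -m handwheel '[[0,0,0,0,0,0,0],[0,0,0,0,0,0,0],[0,0,0,0,0,0,0],[0,0,0,0,0,0,0],[0,0,0,0,0,0,0],[0,0,0,0,0,0,0],[0,0,0,0,0,0,0],[0,0,0,0,0,0,0]]'; python3 go.py .495 -.009 .32 30.4
```

```text
time: 5.0
eef_pos: [0.494, -0.0075, 0.3216]
eef_rot: [-0.0, 0.497, 0.867, -0.0]
wrist_force: [0.7, 0.4, -0.5]
grip_width: 0.0853
grip_force: 0.0
time: 5.8
eef_pos: [0.4948, -0.0072, 0.3224]
eef_rot: [0.001, 0.498, 0.867, 0.0]
wrist_force: [2.5, 0.3, 1.0]
grip_width: 0.0082
grip_force: 58.4
pos [ 0.4948 -0.0072  0.3224] j [-0.78  0.    0.72  1.9  -0.    1.24  0.47] F [2.5 0.3 1. ] w 0.0082 gf 58.4
axes x [-0.505  0.863 -0.   ] y [0.863 0.505 0.001] z [ 0.001  0.    -1.   ]
tool shift [-0.0016 -0.0007  0.0024] norm 0.003
turn units [ 0.013  0.005 -0.012] world rot seq: about world
```

```bash
python3 -m handwheel '[[0.0047,0.0009,0,0,0,0.2,0],[0.0094,0.0019,0,0,0,0.4,0],[0.0141,0.003,0,0,0,0.6,0],[0.0141,0.003,0,0,0,0.6,0],[0.0141,0.003,0,0,0,0.6,0],[0.0141,0.003,0,0,0,0.6,0],[0.0141,0.003,0,0,0,0.6,0],[0.0141,0.003,0,0,0,0.6,0]]'; python3 go.py .495 -.009 .32 30.4
```

```text
time: 6.6
eef_pos: [0.4816, 0.0919, 0.3223]
eef_rot: [0.001, 0.676, 0.737, 0.0]
wrist_force: [2.2, 0.6, 0.1]
grip_width: 0.0082
grip_force: 58.7
pos [0.4816 0.0919 0.3223] j [-0.88 -0.01  0.61  1.91  0.    1.24 -0.18] F [2.2 0.6 0.1] w 0.0082 gf 58.7
axes x [-0.087  0.996 -0.   ] y [0.996 0.087 0.001] z [ 0.001 -0.    -1.   ]
tool shift [-0.1017  0.0046  0.0024] norm 0.102
turn units [ 0.011  0.007 -4.239] world rot seq: about world
```

```bash
python3 -m handwheel '[[0.0141,0.003,0,0,0,0.6,0],[0.0141,0.003,0,0,0,0.6,0],[0.0141,0.003,0,0,0,0.6,0],[0.0141,0.003,0,0,0,0.6,0],[0.0141,0.003,0,0,0,0.6,0],[0.0141,0.003,0,0,0,0.6,0],[0.0141,0.003,0,0,0,0.6,0],[0.0141,0.003,0,0,0,0.6,0]]'; python3 go.py .495 -.009 .32;python3 -m handwheel '[[0.0141,0.003,0,0,0,0.6,0],[0.0141,0.003,0,0,0,0.6,0],[0.0141,0.003,0,0,0,0.6,0],[0.0141,0.003,0,0,0,0.6,0],[0.0141,0.003,0,0,0,0.6,0],[0.0141,0.003,0,0,0,0.6,0],[0.0094,0.0019,0,0,0,0.4,0],[0.0047,0.0009,0,0,0,0.2,0],[0,0,0,0,0,0,0],[0,0,0,0,0,0,0]]'; python3 go.py .495 -.009 .32
```

```text
time: 7.4
eef_pos: [0.5195, 0.1997, 0.3224]
eef_rot: [0.0, 0.838, 0.546, -0.0]
wrist_force: [-0.2, -0.1, 2.2]
grip_width: 0.0081
grip_force: 58.9
pos [0.5195 0.1997 0.3224] j [-0.95  0.16  0.57  1.76 -0.09  1.25 -0.77] F [-0.2 -0.1  2.2] w 0.0081 gf 58.9
axes x [ 0.404  0.915 -0.   ] y [ 0.915 -0.404 -0.   ] z [-0. -0. -1.]
tool shift [-0.2008  0.0619  0.0024] norm 0.21
time: 8.4
eef_pos: [0.5916, 0.2688, 0.3224]
eef_rot: [-0.001, 0.936, 0.352, 0.0]
wrist_force: [-0.3, 1.2, 3.7]
grip_width: 0.0082
grip_force: 59.1
pos [0.5916 0.2688 0.3224] j [-0.96  0.37  0.61  1.54 -0.22  1.3  -1.17] F [-0.3  1.2  3.7] w 0.0082 gf 59.1
axes x [0.753 0.659 0.001] y [ 0.659 -0.753 -0.001] z [ 0.     0.001 -1.   ]
tool shift [-0.2557  0.1454  0.0021] norm 0.294
```

```bash
python3 -m handwheel '[[0,0,0,0,0,0,1],[0,0,0,0,0,0,1],[0,0,0,0,0,0,1],[0,0,0,0,0,0,1],[0,0,0,0,0,0,1],[0,0,0,0,0,0,1],[0,0,0,0,0,0,1],[0,0,-0.02,0,0,0,1],[0,0,-0.03,0,0,0,1],[0,0,-0.03,0,0,0,1],[0,0,-0.02,0,0,0,1]]';python3 -m handwheel '[[-0.034,0.016,0,0,0,-0.5,1],[-0.034,0.016,0,0,0,0.5,1],[-0.034,0.016,0,0,0,0,1],[-0.034,0.016,0,0,0,0,1],[-0.034,0.016,0,0,0,0,1],[-0.034,0.016,0,0,0,0,1]]';  python3 go.py .565 .021 .28 49.3 42
python3 - <<'E'
from ov import *
overlay(np.array([.7037,-.0863,-.71]),1.71,np.array([.692,-.088,-.71]),'ov2.png')
E
```

```text
time: 9.5
eef_pos: [0.5925, 0.2682, 0.4247]
eef_rot: [-0.0, 0.936, 0.351, 0.002]
wrist_force: [0.4, -0.1, 0.2]
grip_width: 0.0855
grip_force: 0.0
time: 10.1
eef_pos: [0.5024, 0.0594, 0.4221]
eef_rot: [-0.0, 0.936, 0.351, 0.0]
wrist_force: [0.5, -0.9, 0.5]
grip_width: 0.0857
grip_force: 0.0
pos [0.5024 0.0594 0.4221] j [-0.91 -0.03  0.71  1.72  0.02  1.44 -1.06] F [ 0.5 -0.9  0.5] w 0.0857 gf 0.0
axes x [0.754 0.657 0.   ] y [ 0.657 -0.754 -0.   ] z [ 0.  0. -1.]
tool shift [0.0218 0.0701 0.1421] norm 0.16
turn units [ -5.966  -5.175 -15.551] world rot seq: about world
```

View pics/ov2.png

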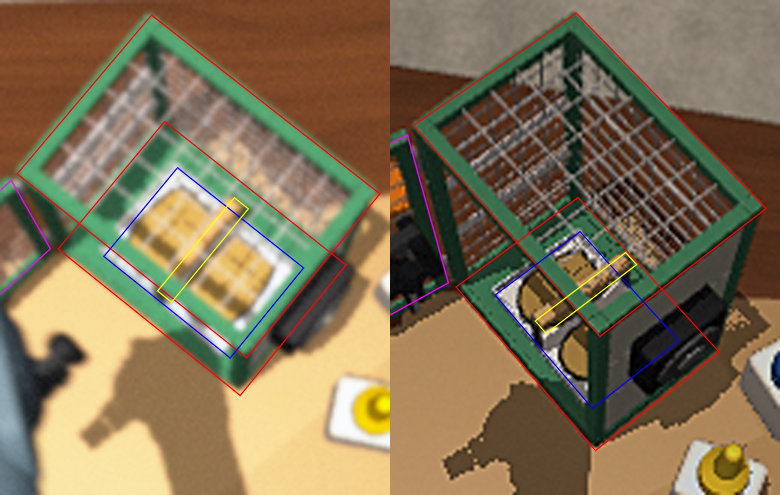

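The door stands wide open at the modelled angle and the tray has not moved. The grip runs from (168,297) to (240,203) in the left crop, as predicted. I turn the tool for the tray.

```bash
python3 -m handwheel '[[0,0,0,0,0,-1,1],[0,0,0,0,0,-1,1],[0,0,0,0,0,-1,1],[0,0,0,0,0,-1,1],[0,0,0,0,0,-1,1],[0,0,0,0,0,-1,1],[0,0,0,0,0,-1,1],[0,0,0,0,0,-1,1],[0,0,0,0,0,-1,1],[0,0,0,0,0,-1,1],[0,0,0,0,0,-1,1],[0,0,0,0,0,-1,1]]';python3 -m handwheel '[[0,0,0,0,0,-1,1],[0,0,0,0,0,-1,1],[0,0,0,0,0,-1,1],[0,0,0,0,0,-1,1],[0,0,0,0,0,-0.4,1],[0,0,0,0,-0.7,0,1],[0,0,0,0,-0.7,0,1],[0,0,0,0,-0.7,0,1],[0,0,0,0,-0.7,0,1],[0,0,0,0,-0.7,0,1]]';  python3 go.py .565 .021 .28 49.3 42
```

```text
time: 11.4
eef_pos: [0.5033, 0.0616, 0.4221]
eef_rot: [0.0, 0.549, 0.836, 0.0]
wrist_force: [-0.0, 0.7, -0.2]
grip_width: 0.0854
grip_force: 0.0
time: 12.4
eef_pos: [0.5033, 0.0616, 0.4224]
eef_rot: [0.172, 0.34, 0.922, -0.063]
wrist_force: [-0.0, -0.8, 0.0]
grip_width: 0.0856
grip_force: 0.0
pos [0.5033 0.0616 0.4224] j [-1.01 -0.19  0.53  1.88  0.45  1.3   0.29] F [-0.  -0.8  0. ] w 0.0856 gf 0.0
axes x [-0.709  0.606 -0.361] y [0.649 0.761 0.001] z [ 0.276 -0.233 -0.933]
tool shift [-0.017   0.009   0.1593] norm 0.16
turn units [ 0.034 -3.474  0.028] world rot seq: about world
```

```bash
python3 -m handwheel '[[0,0,0.01,0,-0.7,0,1],[0,0,0.01,0,-0.7,0,1],[0,0,0.01,0,-0.7,0,1],[0,0,0.01,0,-0.7,0,1],[0,0,0.01,0,-0.7,0,1]]';  python3 go.py .565 .021 .28 49.3 42
```

```text
time: 12.9
eef_pos: [0.5218, 0.0459, 0.3785]
eef_rot: [0.338, 0.323, 0.876, -0.124]
wrist_force: [0.2, 0.3, -1.0]
grip_width: 0.0855
grip_force: 0.0
pos [0.5218 0.0459 0.3785] j [-0.98 -0.17  0.39  2.09  0.87  1.15 -0.08] F [ 0.2  0.3 -1. ] w 0.0855 gf 0.0
axes x [-0.564  0.482 -0.671] y [0.648 0.761 0.001] z [ 0.511 -0.434 -0.742]
tool shift [0.0298 0.0089 0.1059] norm 0.11
turn units [0.041 0.022 0.026] world rot seq: about world
```

```bash
python3 -m handwheel '[[0.007,0.002,0.026,0,0,0,1],[0.007,0.002,0.026,0,0,0,1],[0.008,0.002,0.026,0,0,0,1],[0.008,0.003,0.028,0,0,0,1],[0,0,0,0,0,0,1]]';  python3 go.py .692 -.088 .094 49.3 42
```

```text
time: 13.4
eef_pos: [0.563, 0.0187, 0.2763]
eef_rot: [0.334, 0.323, 0.876, -0.127]
wrist_force: [-0.8, -0.2, -0.6]
grip_width: 0.0857
grip_force: 0.0
pos [0.563  0.0187 0.2763] j [-0.93  0.02  0.49  2.16  0.92  0.87 -0.16] F [-0.8 -0.2 -0.6] w 0.0857 gf 0.0
axes x [-0.568  0.481 -0.668] y [ 0.651  0.759 -0.007] z [ 0.503 -0.439 -0.744]
tool shift [-0.0028  0.0043  0.2475] norm 0.248
turn units [-0.042 -0.018  0.051] world rot seq: about world
```

```bash
python3 -m handwheel '[[0,0.001,0.03,0,0,0,1],[0,0.001,0.03,0,0,0,1],[0,0.001,0.03,0,0,0,1],[0,0.001,0.03,0,0,0,1],[0,0,0.03,0,0,0,1],[0,0,0.02,0,0,0,1],[0,0,0,0,0,0,1]]';  python3 go.py .692 -.088 .094 49.3 42
python3 - <<'E'
from ov import *
overlay(np.array([.7037,-.0863,-.71]),1.71,None,'ov3.png')
E
```

```text
time: 14.1
eef_pos: [0.654, -0.0513, 0.1528]
eef_rot: [0.336, 0.323, 0.876, -0.126]
wrist_force: [0.3, -0.7, 0.3]
grip_width: 0.0858
grip_force: 0.0
pos [ 0.654  -0.0513  0.1528] j [-0.75  0.41  0.59  2.09  0.99  0.44 -0.25] F [ 0.3 -0.7  0.3] w 0.0858 gf 0.0
axes x [-0.565  0.482 -0.67 ] y [ 0.65   0.76  -0.003] z [ 0.507 -0.437 -0.743]
tool shift [ 0.0002 -0.003   0.079 ] norm 0.079
turn units [-0.004  0.006  0.034] world rot seq: about world
```

View pics/ov3.png

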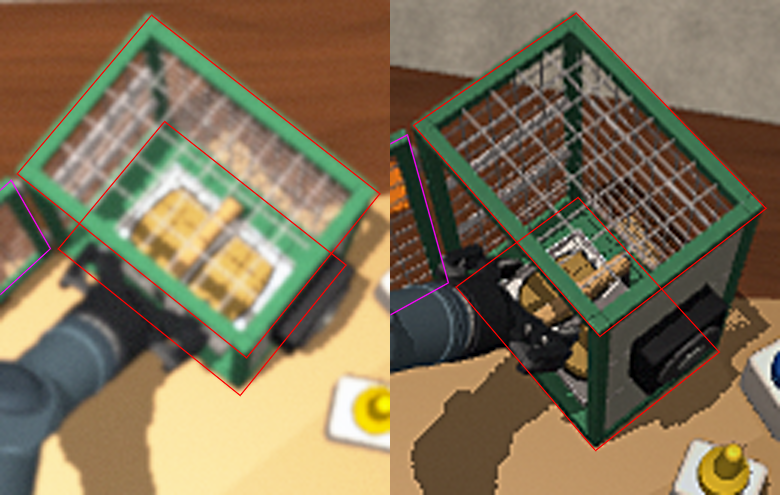

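The fingers straddle the grip's front end, clear of the door posts. The left crop shows the wrist at about (150,290) entering in line with the grip. I go in and close.

```bash
python3 -m handwheel '[[0,-0.001,0.02,0,0,0,1],[0,-0.001,0.02,0,0,0,1],[0,-0.001,0.02,0,0,0,1],[0,0,0.012,0,0,0,1],[0,0,0.006,0,0,0,1],[0,0,0,0,0,0,1]]';  python3 go.py .692 -.088 .094 49.3 42; python3 -m handwheel '[[0,0,0,0,0,0,0],[0,0,0,0,0,0,0],[0,0,0,0,0,0,0],[0,0,0,0,0,0,0],[0,0,0,0,0,0,0],[0,0,0,0,0,0,0],[0,0,0,0,0,0,0],[0,0,0,0,0,0,0]]';python3 go.py .692 -.088 .094 49.3 42
```

```text
time: 14.8
eef_pos: [0.6917, -0.086, 0.0958]
eef_rot: [0.336, 0.323, 0.876, -0.124]
wrist_force: [-0.2, -0.1, -0.5]
grip_width: 0.0854
grip_force: 0.0
pos [ 0.6917 -0.086   0.0958] j [-0.68  0.59  0.63  2.03  1.04  0.27 -0.33] F [-0.2 -0.1 -0.5] w 0.0854 gf 0.0
axes x [-0.565  0.482 -0.669] y [0.649 0.761 0.   ] z [ 0.51  -0.434 -0.743]
tool shift [ 0.     -0.0014  0.0023] norm 0.003
turn units [0.03  0.003 0.03 ] world rot seq: about world
time: 15.6
eef_pos: [0.6934, -0.0838, 0.0964]
eef_rot: [0.337, 0.322, 0.876, -0.122]
wrist_force: [-0.3, 5.2, 4.6]
grip_width: 0.0171
grip_force: 60.8
pos [ 0.6934 -0.0838  0.0964] j [-0.68  0.59  0.62  2.03  1.04  0.27 -0.33] F [-0.3  5.2  4.6] w 0.0171 gf 60.8
axes x [-0.565  0.482 -0.669] y [0.646 0.763 0.004] z [ 0.513 -0.43  -0.743]
tool shift [ 0.0004 -0.0042  0.0029] norm 0.005
turn units [0.08  0.003 0.029] world rot seq: about world
```

```bash
python3 -m handwheel '[[-0.0033,0,-0.0037,0,0,0,0],[-0.0033,0,-0.0037,0,0,0,0],[-0.0033,0,-0.0037,0,0,0,0],[-0.0033,0,-0.0037,0,0,0,0],[-0.0033,0,-0.0037,0,0,0,0],[-0.0033,0,-0.0037,0,0,0,0],[-0.0033,0,-0.0037,0,0,0,0],[0,0,0,0,0,0,0],[0,0,0,0,0,0,0],[0,0,0,0,0,0,0]]';python3 go.py .692 -.088 .134 49.3 42
python3 - <<'E'
from ov import *
print(arm.state()['ft_torque'])
overlay(np.array([.7037,-.0863,-.71]),1.71,None,'ov4.png')
E
```

```text
time: 16.6
eef_pos: [0.691, -0.0864, 0.1299]
eef_rot: [0.336, 0.323, 0.876, -0.124]
wrist_force: [-0.2, -0.1, -5.8]
grip_width: 0.0172
grip_force: 59.4
pos [ 0.691  -0.0864  0.1299] j [-0.64  0.51  0.57  2.02  0.99  0.35 -0.22] F [-0.2 -0.1 -5.8] w 0.0172 gf 59.4
axes x [-0.566  0.482 -0.669] y [ 0.649  0.761 -0.   ] z [ 0.509 -0.434 -0.743]
tool shift [-0.0041 -0.0006 -0.0018] norm 0.005
turn units [ 0.022 -0.003  0.03 ] world rot seq: about world
[0.95238514 1.12296272 0.01940643]
```

View pics/ov4.png

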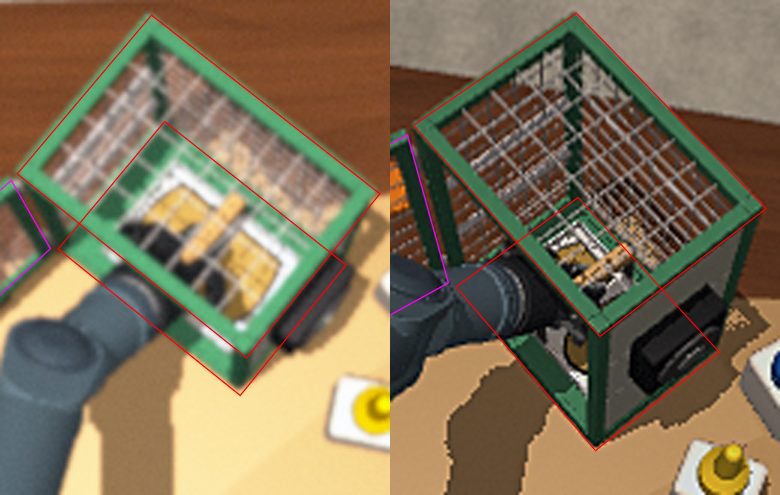

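The tray is held and clear of the floor: the wrist carries 5.8 N and both soles still lie in it. I draw it straight out.

```bash
python3 -m handwheel '[[0.004,0,-0.0036,0,0,0,0],[0.0075,0,-0.0068,0,0,0,0],[0.011,0,-0.01,0,0,0,0],[0.0149,0,-0.0134,0,0,0,0],[0.0149,0,-0.0134,0,0,0,0],[0.0149,0,-0.0134,0,0,0,0],[0.0149,0,-0.0134,0,0,0,0],[0.0149,0,-0.0134,0,0,0,0],[0.0149,0,-0.0134,0,0,0,0]]';python3 go.py .494 .083 .24 49.3 42
```

```text
time: 17.6
eef_pos: [0.5757, 0.0128, 0.1302]
eef_rot: [0.336, 0.323, 0.876, -0.123]
wrist_force: [0.6, 0.1, -5.5]
grip_width: 0.0173
grip_force: 59.5
pos [0.5757 0.0128 0.1302] j [-0.97  0.36  0.61  2.24  1.08  0.51 -0.5 ] F [ 0.6  0.1 -5.5] w 0.0173 gf 59.5
axes x [-0.566  0.483 -0.668] y [0.648 0.761 0.002] z [ 0.51  -0.433 -0.744]
tool shift [ 0.0067  0.0006 -0.1537] norm 0.154
turn units [ 0.043 -0.008  0.026] world rot seq: about world
```

```bash
python3 -m handwheel '[[0,0,-0.008,0,0,0,0],[0,0,-0.014,0,0,0,0],[0,0,-0.016,0,0,0,0],[0,0,-0.016,0,0,0,0],[0,0,-0.016,0,0,0,0],[0,0,-0.016,0,0,0,0],[0,0,-0.014,0,0,0,0],[0,0,-0.008,0,0,0,0],[0,0,-0.003,0,0,0,0],[0,0,0,0,0,0,0],[0,0,0,0,0,0,0],[0,0,0,0,0,0,0]]';python3 go.py .494 .083 .24 49.3 42
python3 - <<'E'
from h import *
a=optics.read_camera('scene')[90:290,170:300];b=optics.read_camera('top')[90:290,170:300]
cv2.imwrite('pics/g5.png',cv2.resize(np.hstack([a,b]),None,fx=3,fy=3,interpolation=2)[:,:,::-1])
E
```

```text
time: 18.8
eef_pos: [0.5201, 0.0588, 0.2123]
eef_rot: [0.336, 0.323, 0.876, -0.125]
wrist_force: [0.5, -0.5, -5.4]
grip_width: 0.0171
grip_force: 59.5
pos [0.5201 0.0588 0.2123] j [-1.1   0.09  0.54  2.27  0.97  0.82 -0.4 ] F [ 0.5 -0.5 -5.4] w 0.0171 gf 59.5
axes x [-0.565  0.482 -0.669] y [ 0.65   0.76  -0.001] z [ 0.508 -0.436 -0.743]
tool shift [ 0.0079  0.0014 -0.0444] norm 0.045
turn units [0.008 0.001 0.027] world rot seq: about world
```

View pics/g5.png

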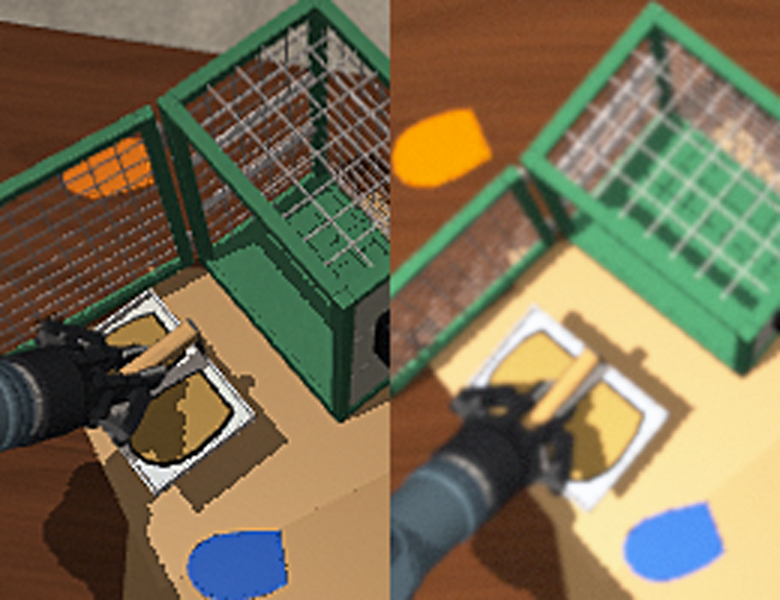

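The tray is out and both soles lie in it. Three rim corners show in both views, so I use them to check level, then raise the tray a little more.

```bash
python3 - <<'E'
from h import *
S=(np.array([[150,290],[257,410],[155,493]])/3.+[169.5,89.5]);T=(np.array([[535-390,306],[668-390,412],[590-390,508]])/3.+[169.5,89.5])
P=[]
for a,b in zip(S,T):
    A0,A1=onz('scene',a,0)[0],onz('scene',a,.3)[0];B0,B1=onz('top',b,0)[0],onz('top',b,.3)[0]
    M=np.c_[A1-A0,-(B1-B0)];x=np.linalg.lstsq(M,B0-A0,rcond=None)[0];P.append((A0+x[0]*(A1-A0)+B0+x[1]*(B1-B0))/2)
P=np.array(P);n=np.cross(P[1]-P[0],P[2]-P[1]);n/=np.linalg.norm(n);print(P.round(3),n.round(3))
E
python3 -m handwheel '[[-0.003,0,-0.0033,0,0,0,0],[-0.006,0,-0.0067,0,0,0,0],[-0.006,0,-0.0067,0,0,0,0],[-0.003,0,-0.0034,0,0,0,0],[-0.0015,0,-0.0015,0,0,0,0],[0,0,0,0,0,0,0],[0,0,0,0,0,0,0],[0,0,0,0,0,0,0],[0,0,0,0,0,0,0],[0,0,0,0,0,0,0],[0,0,0,0,0,0,0],[0,0,0,0,0,0,0]]';python3 go.py .52 .0588 .24 49.3 42
```

```text
[[ 0.621  0.082  0.146]
 [ 0.515 -0.047  0.154]
 [ 0.424  0.034  0.13 ]] [ 0.113 -0.154 -0.982]
time: 20.1
eef_pos: [0.5202, 0.0596, 0.2418]
eef_rot: [0.336, 0.323, 0.876, -0.124]
wrist_force: [0.2, 0.4, -5.8]
grip_width: 0.0171
grip_force: 59.5
pos [0.5202 0.0596 0.2418] j [-1.11  0.02  0.54  2.24  0.95  0.89 -0.34] F [ 0.2  0.4 -5.8] w 0.0171 gf 59.5
axes x [-0.565  0.482 -0.669] y [ 0.649  0.761 -0.   ] z [ 0.509 -0.434 -0.743]
tool shift [ 0.0009 -0.0007  0.0015] norm 0.002
turn units [0.024 0.    0.029] world rot seq: about world
```

Triangulation over this short baseline is too noisy, so I fit the whole tray model instead (rim corners, grip end, and the known height at the tool).

```bash
cat > tf.py <<'E'
from fit import *
M=np.array([[.061,.085,.016],[.061,-.085,.016],[-.061,-.085,.016],[.061,0,.087]])
def pose(a,P): return np.array([a[0],a[1],a[2]])+R.from_euler('ZYX',a[3:6]).apply(np.array(P)-[0,0,.076])
def tfit(S,T,tcp):
    def f(a):
        e=np.r_[(proj('scene',pose(a,M))-S).ravel(),(proj('top',pose(a,M))-T).ravel()]
        return np.r_[e/0.7,(a[2]-tcp[2])/.004,(a[:2]-tcp[:2])/.008,a[5]/.03,(a[3]+.71)/.05]
    r=least_squares(f,[*tcp,-.71,0,0]);C=np.linalg.inv(r.jac.T@r.jac)
    return r.x,np.sqrt(np.diag(C)),r
E
python3 - <<'E'
from tf import *
S=np.array([[150,290],[257,410],[155,493],[195,326]])/3.+[169.5,89.5];T=np.array([[145,306],[278,412],[200,508],[211,355]])/3.+[169.5,89.5]
a,sd,r=tfit(S,T,np.array([.5201,.0588,.2123]));print(a.round(3),sd.round(3),r.cost,r.fun.round(1))
# overlay on new picture
outs=[]
a[2]+=.0295
for c,(x,y) in (('scene',(185,175)),('top',(188,180))):
    im=cv2.resize(optics.read_camera(c)[y:y+100,x:x+80],None,fx=5,fy=5,interpolation=2)[:,:,::-1].copy()
    for pt,col in ((a[4],(255,0,0)),(0,(0,0,255))):
        b=a.copy();b[4]=pt
        for L in ([[.061,.085,.016],[.061,-.085,.016],[-.061,-.085,.016],[-.061,.085,.016]],[[-.061,-.009,.087],[.061,-.009,.087],[.061,.009,.087],[-.061,.009,.087]]):
            p=((proj(c,pose(b,L))-[x,y]+.5)*40).astype(int);cv2.polylines(im,[p.reshape(-1,1,2)],True,col,1,cv2.LINE_AA,3)
    outs.append(im)
cv2.imwrite('pics/fin.png',np.hstack(outs))
E
```

```text
[ 0.521  0.056  0.208 -0.702 -0.003  0.024] [0.001 0.001 0.003 0.009 0.022 0.017] 13.361523130462992 [ 0.4 -1.9  0.4  1.7  0.9  0.3  0.7 -0.4 -1.1 -0.9  0.9  0.8  0.1  2.5
 -2.1 -1.5 -1.1  0.1 -0.4  0.8  0.2]
```

View pics/fin.png

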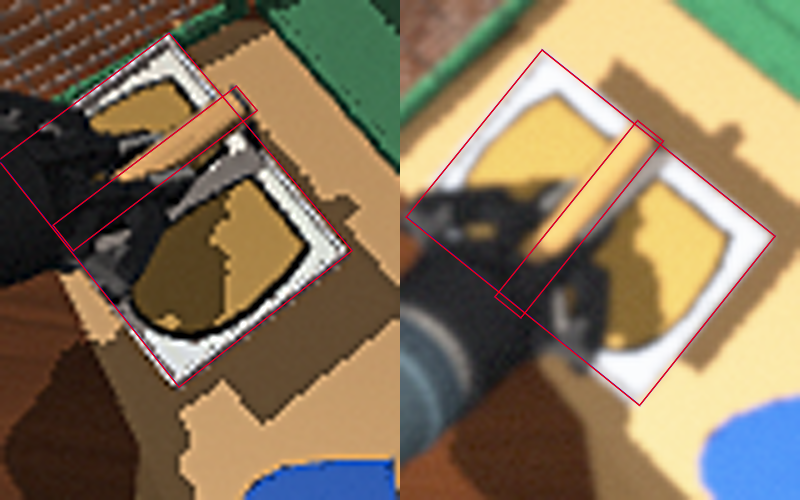

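The level model fits in both views: pitch about 0 and roll about 0.02 rad. Both soles lie flat and the tray is steady, so I hand in.

```bash
python3 -c "
from rig import arm
print(arm.sign_off())"
```

```text
the job is handed in; nothing more can be done
None
```

I opened the cabinet door to about 1.7 rad and left it there. The tray is out in front, held level by its grip about 16 cm above the bench with both soles in it. I handed the job in about 20 s into the 61 s limit, and no verdict came back.

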